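# Slacken the left-hand union nut of a fuel-gas flashback arrestor

## Task

The fuel-gas flashback arrestor is clamped upright in the bench vice: fit the large open-ended spanner fully onto its notched brass union nut and slacken the nut by about one flat (a sixth of a turn) with it. The thread is left-handed, so it loosens clockwise seen from above: find the flats by feel, take up the load gently, feel that the nut gives, and never ram the soft brass or force the nut tighter. Then slide the spanner off, lay it back flat on the rubber mat and let go, leaving the small spanner and the other loose things where they are.

Things in the scene. Friction and masses are not known exactly. Their poses are not given: they have to be found in the camera images.
- fuel_nut (a joint): Turn of the notched union nut on its left-hand thread, rad: 0 = tight (every start), grows clockwise seen from above = loosening; one flat = 1.05. It moves at about 1.1 N m, equally stiff all along, and stays where it is left. Counter-clockwise it is already hard on its seat and only gives springily, some 55 N m per rad over that friction.
- nut_centre (a point): Centre of the brass union nut, on its upright axis, 162 mm above the bench: a hexagon 36 mm across flats, 42 across corners, 21 tall (10.5 up and down from here), corners grooved half way up. z is up, but this point belongs to the vice: its x and y do NOT show how the flats lie. The round arrestor sits in the jaws at any angle, so find the flats by feel (or see them).
- vice: Blue bench vice, bolted down, origin on the bench under the nut; x points from screw handle (142 mm out, T-bar 180 mm wide) to anvil (160 mm out). Jaw tops are 130 mm high, nothing of it is higher. The arrestor, clamped fast, has a 48 mm collar up to z = 150.5 mm, then the nut (152 to 173 mm), then a hose tail of 17 mm diameter up to 206 mm. None of it shifts.
- large_spanner: The large steel open-ended spanner, straight and flat, 11 mm thick, 0.4 to 0.6 kg, lying on the mat beside the small one. Origin: underside, middle of the handle; z up, x along the handle to the jaw. Handle 22 mm wide, from x = -110 to 70 mm; mass centre near x = 16 mm; head about 71 mm wide. Can be gripped across the handle at the origin.
- large_spanner_jaw (a point): Centre of the large spanner's jaw: 110 mm from its origin along x, 5.5 mm above the underside. Open to +x; flat faces 37.5 mm apart (5 degrees of play), throat 21.6 mm behind, rounded tips 18 mm ahead. Fully on, this point is on the nut's axis, a corner in the throat; not square, it stops 4 to 16 mm short. 32 mm out it swings freely about the nut, 45 mm out it is clear of it.
- small_spanner: Small open-ended spanner (27 mm jaw, too small for the nut), same shape, 9 mm thick, handle 18 mm wide, 0.25 kg, about 110 mm beside the large one, either side. Origin: underside, middle of the handle, x to the jaw. Leave it.
- mat: Black rubber mat fixed on the bench, 300 mm (x) by 240 mm (y), 4 mm thick. Origin: centre of its underside on the bench, so its top is at z = 0.004.
- oxygen_arrestor: Loose oxygen flashback arrestor standing on the bench: steel cylinder 34 mm across with a plain (not notched) brass hexagon, 100 mm tall. Origin under its centre. Leave it.
- tape_roll: Roll of masking tape lying flat, 104 mm across, 24 mm high. Origin under its centre. Leave it.
- sealant_tin: Tin, 72 mm across, 85 mm tall. Origin under its centre. Leave it.

How it is judged:
On the way, in this order (a step that is already met when the one before it is completed fails the run):
1. the large spanner is fully on the nut, which is still tight (horizontal distance between large_spanner_jaw and nut_centre below 0.004 m and z of large_spanner_jaw in the frame of nut_centre between -0.008 and 0.008 m and value of joint fuel_nut below 0.2 rad), for 0.2 s.
2. the nut is slackened with the large spanner on it (value of joint fuel_nut above 0.75 rad and horizontal distance between large_spanner_jaw and nut_centre below 0.006 m and z of large_spanner_jaw in the frame of nut_centre between -0.008 and 0.008 m), for 0.1 s.
At the end, for the whole second after the job is handed in: The nut is slackened by 0.75 to 1.5 rad (about one flat), the large spanner lies flat and still on the mat, its handle's middle within 100 mm (x) and 110 mm (y) of the mat's centre, and the four other loose things are within 30 mm of where they were (value of joint fuel_nut between 0.75 and 1.5 rad and height (world z) of large_spanner below 0.01 m and angle between large_spanner's own z axis and vertical below 0.08 rad and x of large_spanner in the frame of mat between -0.1 and 0.1 m and y of large_spanner in the frame of mat between -0.11 and 0.11 m and linear speed of large_spanner below 0.02 m/s and distance of each of small_spanner, oxygen_arrestor, tape_roll, sealant_tin from where it was at the start of the episode below 0.03 m); the robot touches nothing.
It fails at once if the nut was forced tighter (counter-clockwise by over 0.025 rad, some 1.8 N m) (value of joint fuel_nut below -0.025 rad).
It fails at once if the spanner was rammed or forced on the nut (contact forces over 220 N in all; turning it takes about 120 N at the jaws) (contact force between large_spanner and fuel_nut above 220 N).
It fails at once if the small spanner or another loose thing was disturbed (distance of any of small_spanner, oxygen_arrestor, tape_roll, sealant_tin from where it was at the start of the episode above 0.03 m).
It also fails if it takes over 72 s, if anything falls off the work surface, if the arm or the gripper's body presses on something with over 40 N, if the wrist force passes 120 N, or if a joint passes its speed limit or range.

## Robot

A 6-joint arm with a two-finger parallel gripper is mounted at the origin on the work surface. World frame = base frame: x ahead of the robot, y to its left, z up, the work surface at z = 0. Lengths are in m, angles in rad, forces in N, time in s.
With the tool pointing down it reaches from about 0.25 to 0.725 m from the base axis. Payload 4 kg.
Tool frame: the origin (TCP) lies midway between the tips of the shut fingers; the grasp point (between the pads) lies 19 mm behind it; z points along the fingers, y is the line along which they close (so a half turn about z gives the same grasp; the last joint's range is limited). The gripper opens to 85 mm and grips with 20 to 120 N. Pads are 22 mm wide; open, the fingers measure 114 mm over their backs; the gripper's body (76 mm by 85 mm) begins 54 mm behind the grasp point. The pads swing forward as they close: fully open they stand 13 mm farther back than shut.
Start: joints at [1.294, 0.241, 0.005, 1.335, 0, 1.571], TCP at [0.137, 0.481, 0.231] pointing down, gripper open.
Joint ranges: [-2.72, 2.72], [-1.05, 1.87], [-1.09, 1.28], [-1.99, 2.15], [-1.42, 1.44], [-3.14, 3.14]. Speed limits (rad/s): [2.79, 2.79, 3.14, 3.14, 3.14, 3.14].

## Interface

Orientations are given as a unit quaternion [x, y, z, w].
In Python, from workcell import get_obs, camera, job_done, silhouettes gives the robot as it stands. The module is installed in compiled form; this text tells all that it offers.
- The arm moves only by the tool drive_tool, never from a script. Its argument "increments" is a list of rows, each a list of 3 entries, a list of its own where there are three numbers: the shift along the world's x, y, z in mm, then the turn, a rotation vector about the world's x, y, z in degrees, then the opening, from 0 (shut) to 1 (fully open). A call has 1 to 8 rows; each row shifts and turns the commanded pose from where the row before left it; what a row does not reach is not made up. A row lasts 1/12 s, in which the tool goes at most 41.7 mm and 7.16 degrees, less where a joint would pass 70% of its speed; a pose out of reach is approached as far as the arm can. A call is refused whole if a number of a shift passes 41.7 or a number of a turn 7.16, either way. A call with a gripper value outside its range is refused whole. The fingers move at their own pace and stop on an object; the grip force is fixed at half the most. Time passes only in rows, so rows that do not move let the fingers close. It gives the time, the measured TCP pose, the force, the opening and the grip force at its end, in the units of the state.
- get_obs(): the state, without advancing time (a new reading comes with each control period).
- camera(name): name is "side" or "top"; returns a dict with "image" (420x560x3 uint8, red, green, blue), "K" (3x3 intrinsics, pixels), "k1" (the pictures are not rectified: a ray, as slopes to the right and down, at radius r is drawn at 1 + k1 r^2 times it, then the intrinsics apply), "view" (4x4, takes a point from world to camera coordinates). Camera axes: x right, y down, z forward; pixel columns grow to the right and rows downward; lengths in m; the calibration is good to about 2 mm. A picture is of the moment at which its call begins. There is no depth.
- job_done(): hands the job in; it is judged then, once.
Trained networks look in a picture, given as the dict that the camera call returned (one of the last four; its "shot" number tells which), for a name from the list of things; names that differ only in an ending like _2 or _b are one class to them, and where a whole thing is asked for, a point or a joint stands for the part that bears it (a point fixed in the world has none). Each returns a list of dicts, best first, with "conf" (0 to 1); they miss things now and then, are a little off and sometimes report something else, mostly with a low value. They report only what shows in the picture. A call takes as long as a camera call.
- silhouettes(query, picture): "region" (420x560 bool, what is visible of it) and "bbox" ([left, top, right, bottom] in pixels, round what is visible of it).
The state is a dict: "clock": time; "joint_pos": joint angles; "joint_vel": joint speeds; "tau": joint torques, N m; "eef_pos": TCP position; "tool_rot": TCP orientation; "ft_force": force on the tool from outside, world axes, zero at the start; "ft_torque": the same for the moment, N m; "grip_width": finger opening in m; "grasp_force": force on a finger pad.
Only numpy, scipy, OpenCV 4.12 (cv2) and the standard library are available. Lean on these libraries where they do the work, as an engineer would, in place of code of your own. Each camera call takes 0.05 s, during which the arm holds its last target. There are 200 camera calls.

## Working session

There is one attempt and no reset: what is moved stays moved. The work goes in short steps, Python scripts to look and compute and a tool call to move; the robot and the scene stay as the last step left them, time stands still between calls to the robot, and variables do not carry over. Pictures are saved under pics/ and viewed, at most 10 in all, crops included, and the job is handed in when it is done.

Besides the shell and the picture viewer there is one more tool, called after "Request:" in YAML: its name, and indented under it one key for each argument. drive_tool: Moves the arm, as the interface text tells. Its arguments: {"type":"object","properties":{"increments":{"type":"array"}},"required":["increments"]}

```bash
mkdir -p pics
cat > h.py <<'E'
import numpy as np, cv2
from workcell import *
def ray(c,px):
    K=c["K"];d=np.array([(px[0]-K[0,2])/K[0,0],(px[1]-K[1,2])/K[1,1]]);u=d.copy()
    for _ in range(30): u=d/(1+c["k1"]*(u@u))
    R=c["view"][:3,:3];t=c["view"][:3,3]
    return -R.T@t, R.T@np.array([u[0],u[1],1])
def at_z(c,px,z):
    o,d=ray(c,px);return o+d*(z-o[2])/d[2]
def proj(c,p):
    q=c["view"][:3,:3]@np.array(p)+c["view"][:3,3];u=q[:2]/q[2];u=u*(1+c["k1"]*(u@u))
    return c["K"][:2,:2]@u+c["K"][:2,2]
def save(c,n): cv2.imwrite("pics/"+n,c["image"][:,:,::-1])
E
python3 - <<'E'
from h import *
for n in("top","side"):
    c=camera(n);save(c,n+"0.png");print(n,c["K"][0],c["k1"],-c["view"][:3,:3].T@c["view"][:3,3])
    for q in["large_spanner","small_spanner","vice","fuel_nut","mat","oxygen_arrestor","tape_roll","sealant_tin"]:
        for s in silhouettes(q,c)[:2]:
            ys,xs=np.nonzero(s["region"]);ce=(xs.mean(),ys.mean());print(q,round(s["conf"],2),s["bbox"],np.round(ce),np.round(at_z(c,ce,.0),3))
print(get_obs())
E
```

```text
top [431.19596581   0.         277.08116798] -0.10395407590212599 [ 0.46950932 -0.04578542  1.31618841]
large_spanner 0.69 [179.5, 202.0, 209.0, 280.3] [191. 234.] [0.417 0.227 0.   ]
large_spanner 0.41 [293.7, 123.4, 357.3, 233.9] [325. 178.] [ 0.591 -0.182  0.   ]
small_spanner 0.59 [145.0, 197.7, 172.5, 262.5] [158. 226.] [0.443 0.331 0.   ]
vice 0.93 [294.4, 121.4, 360.3, 232.3] [325. 178.] [ 0.593 -0.182  0.   ]
vice 0.35 [355.5, 250.0, 388.3, 274.7] [372. 261.] [ 0.338 -0.327  0.   ]
oxygen_arrestor 0.54 [232.0, 138.0, 239.2, 153.9] [233. 147.] [0.686 0.101 0.   ]
tape_roll 0.83 [378.2, 178.5, 413.7, 216.7] [397. 198.] [ 0.53  -0.403  0.   ]
sealant_tin 0.69 [354.6, 251.9, 387.2, 274.1] [372. 261.] [ 0.338 -0.326  0.   ]
side [391.57367168   0.         276.91689388] -0.05808584898291722 [0.39271052 0.56899095 0.85577847]
large_spanner 0.77 [244.9, 310.6, 353.3, 365.1] [295. 340.] [0.41  0.222 0.   ]
small_spanner 0.83 [230.0, 351.9, 323.4, 416.0] [272. 384.] [0.443 0.326 0.   ]
vice 0.96 [199.9, 144.5, 316.4, 219.6] [256. 182.] [ 0.605 -0.243  0.   ]
fuel_nut 0.43 [249.6, 154.5
[... 433 characters left out ...]
 0.   ]
{'clock': 0.9, 'joint_pos': array([1.29397342e+00, 2.40552221e-01, 4.99268782e-03, 1.33518709e+00,
       2.49819928e-05, 1.57078848e+00]), 'joint_vel': array([ 0.00012548, -0.000578  ,  0.00031291, -0.00059971, -0.00108267,
       -0.00133524]), 'tau': array([-2.20197644e-04, -3.72193730e+01,  2.52694809e+01,  9.45059364e-04,
       -2.28157260e-04,  4.94340441e-06]), 'eef_pos': array([0.13664359, 0.48096789, 0.23132756]), 'tool_rot': array([ 1.37966049e-01,  9.90436958e-01,  2.63385101e-05, -8.94249869e-06]), 'ft_force': array([-1.06398792,  0.65269513,  0.36798844]), 'ft_torque': array([-0.03844888,  0.00077729, -0.00455398]), 'grasp_force': 0.0, 'grip_width': 0.08517543068075982}
```

View pics/top0.png

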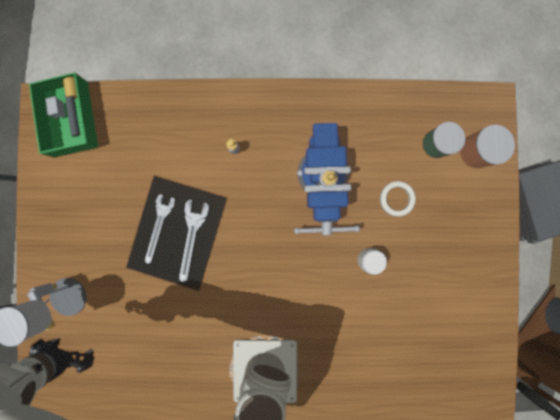

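View pics/side0.png

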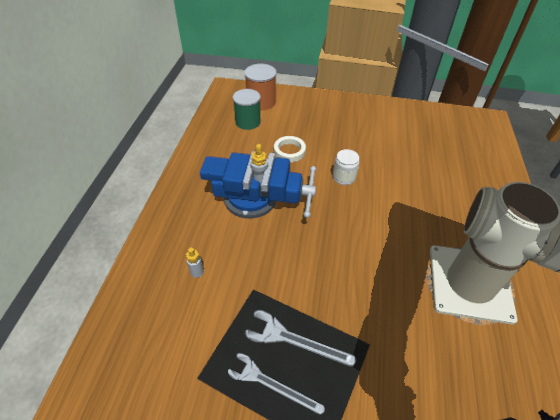

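Run:
```python
from h import *
t=camera("top");s=camera("side")
def crop(c,x,y,w,h,W,H): return cv2.resize(c["image"][y:y+h,x:x+w],(W,H),interpolation=cv2.INTER_CUBIC)
a=crop(t,309,158,40,40,400,300*400//300)[:300] if 0 else crop(t,309,160,40,30,400,300)
b=crop(s,238,140,40,30,400,300)
d=crop(t,125,170,107,120,267,300);e=crop(s,195,285,180,135,400,300)
im=np.zeros((600,800,3),np.uint8);im[:300,:400]=a;im[:300,400:]=b;im[300:,:267]=d;im[300:,400:]=e
cv2.imwrite("pics/crops.png",im[:,:,::-1])
for c,zz in((t,.015),(s,.015)):
    for q in("large_spanner","small_spanner"):
        r=silhouettes(q,c)[0]["region"];ys,xs=np.nonzero(r)
        P=np.array([at_z(c,p,zz)[:2] for p in zip(xs,ys)]);m=P.mean(0);w,v=np.linalg.eigh(np.cov((P-m).T));ax=v[:,1]*np.sign(v[0,1]);
        l=(P-m)@ax;n=(P-m)@v[:,0];print(q,len(xs),m.round(4),"yaw",np.degrees(np.arctan2(ax[1],ax[0])).round(1),"ext",l.min().round(3),l.max().round(3),"tail",(m+ax*l.min()).round(4),np.ptp(n).round(3))
    r=[x for x in silhouettes("vice",c)][0]["region"];
for z in(.162,.173,.206): print(z,at_z(t,(329,177),z).round(4),at_z(s,(258,159),z).round(4))
```

```text
large_spanner 792 [0.4128 0.2251] yaw -10.6 ext -0.139 0.107 tail [0.2761 0.2508] 0.071
small_spanner 410 [0.4362 0.3292] yaw -16.7 ext -0.105 0.095 tail [0.3357 0.3595] 0.046
large_spanner 1502 [0.413  0.2277] yaw -10.3 ext -0.138 0.106 tail [0.2776 0.2524] 0.073
small_spanner 1189 [0.4414 0.3301] yaw -16.4 ext -0.115 0.096 tail [0.331  0.3626] 0.056
0.162 [ 0.5793 -0.176   0.162 ] [ 0.5776 -0.1722  0.162 ]
0.173 [ 0.5782 -0.1747  0.173 ] [ 0.5747 -0.1604  0.173 ]
0.206 [ 0.5751 -0.171   0.206 ] [ 0.5659 -0.1252  0.206 ]
```

View pics/crops.png

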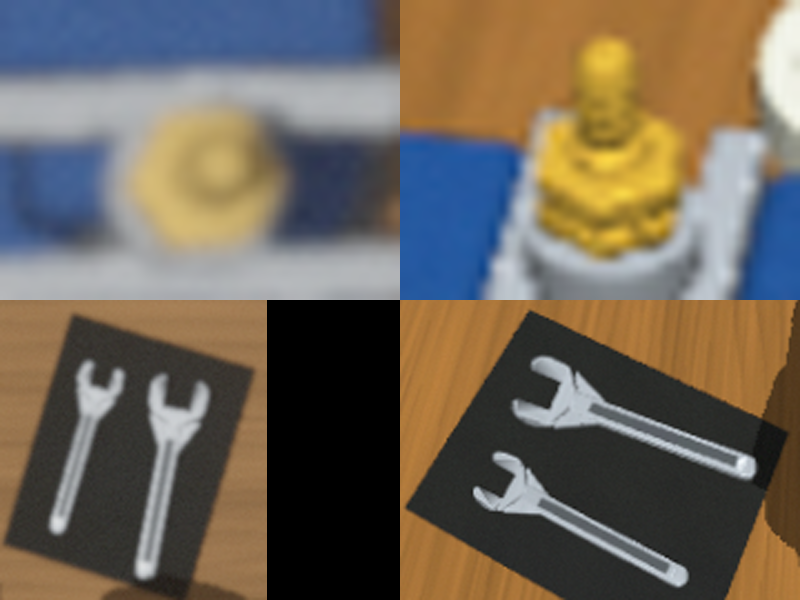

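```bash
cat > fit.py <<'E'
from h import *
from scipy.optimize import minimize
S=8
def soft(c,polys,box):
    x0,y0,x1,y1=box;m=np.zeros(((y1-y0)*S,(x1-x0)*S),np.uint8)
    for p in polys:
        q=np.array([(proj(c,v)-[x0,y0]+.5)*S for v in p]);cv2.fillPoly(m,[cv2.convexHull(q.astype(np.float32)).astype(np.int32)],255)
    m=cv2.GaussianBlur(m,(0,0),.45*S)
    return cv2.resize(m,(x1-x0,y1-y0),interpolation=cv2.INTER_AREA)/255.
def nutpolys(x,y,a,R=.0208):
    A=a+np.arange(6)*np.pi/3;h=[(x+R*np.cos(t),y+R*np.sin(t),z) for t in A for z in(.152,.173)]
    B=np.arange(24)*np.pi/12;return [h,[(x+.0085*np.cos(t),y+.0085*np.sin(t),z) for t in B for z in(.165,.206)]]
E
python3 - <<'E'
from fit import *
ims=[]
for n,box in(("top",(314,162,346,194)),("side",(244,138,274,172))):
    acc=0
    for _ in range(4): c=camera(n);acc=acc+c["image"].astype(float)
    im=acc/4;x0,y0,x1,y1=box;b=im[y0:y1,x0:x1];sat=(b[...,0]-b[...,2])/(b.max(2)+1)
    w=np.clip((sat-.3)/.35,0,1) if 0 else np.clip((sat-.1)/.4,0,1)
    if n=="side": # exclude wood background: brass is more saturated
        print(np.round(sat[::3,::3],2))
        w=np.clip((sat-.66)/.16,0,1)
    else: print(np.round(sat[::3,::3],2))
    ims.append((c,box,w))
np.save("w.npy",np.array([ims[0][2],ims[1][2]],dtype=object),allow_pickle=True)
E
```

```text
[[-0.54 -0.54 -0.54 -0.54 -0.54 -0.54 -0.55 -0.55 -0.55 -0.55 -0.53]
 [-0.53 -0.53 -0.53 -0.52 -0.51 -0.48 -0.49 -0.48 -0.48 -0.49 -0.44]
 [-0.08 -0.07 -0.07 -0.06 -0.05 -0.04 -0.04 -0.04 -0.04 -0.05 -0.04]
 [-0.03 -0.03 -0.03  0.    0.23  0.29  0.31  0.02 -0.03 -0.03 -0.03]
 [-0.24 -0.27 -0.11  0.2   0.45  0.47  0.47  0.27 -0.26 -0.26 -0.24]
 [-0.54 -0.52 -0.04  0.4   0.46  0.47  0.47  0.44 -0.14 -0.39 -0.32]
 [-0.52 -0.5  -0.04  0.35  0.45  0.47  0.47  0.38 -0.24 -0.42 -0.19]
 [-0.44 -0.18 -0.05  0.05  0.41  0.41  0.36  0.07 -0.28 -0.26 -0.03]
 [-0.06 -0.03 -0.03 -0.03 -0.01 -0.01 -0.02 -0.03 -0.04 -0.04 -0.03]
 [-0.03 -0.03 -0.04 -0.04 -0.04 -0.04 -0.04 -0.04 -0.03 -0.04 -0.05]
 [-0.33 -0.38 -0.42 -0.45 -0.48 -0.48 -0.48 -0.48 -0.48 -0.48 -0.5 ]]
[[ 0.66  0.66  0.66  0.66  0.65  0.65  0.67  0.66  0.65  0.66]
 [ 0.65  0.65  0.66  0.66  0.66  0.66  0.67  0.65  0.65  0.66]
 [ 0.65  0.65  0.65  0.66  0.67  0.71  0.66  0.65  0.65  0.65]
 [ 0.66  0.65  0.66  0.65  0.73  0.73  0.66  0.66  0.65  0.65]
 [ 0.65  0.66  0.65  0.55  0.72  0.73  0.66  0.65  0.66  0.66]
 [ 0.39  0.56  0.65  0.73  0.7   0.72  0.73  0.71  0.63  0.  ]
 [-0.77 -0.76 -0.21  0.73  0.73  0.73  0.72  0.72  0.13 -0.08]
 [-0.77 -0.77 -0.12  0.72  0.72  0.72  0.73  0.66 -0.06 -0.08]
 [-0.77 -0.77 -0.08  0.73  0.73  0.72  0.73  0.29 -0.08 -0.08]
 [-0.77 -0.36 -0.08 -0.08  0.14  0.48 -0.05 -0.08 -0.08 -0.08]
 [-0.76 -0.13 -0.08 -0.08 -0.08 -0.08 -0.08 -0.08 -0.08 -0.13]
 [-0.77 -0.08 -0.08 -0.07 -0.07 -0.09 -0.08 -0.08 -0.08 -0.55]]
```

```bash
cat > nut.py <<'E'
from fit import *
D=[]
for n,box in(("top",(314,162,346,194)),("side",(244,138,274,172))):
    acc=0
    for _ in range(4): c=camera(n);acc=acc+c["image"].astype(float)/4
    x0,y0,x1,y1=box;b=acc[y0:y1,x0:x1];sat=(b[...,0]-b[...,2])/(b.max(2)+1);gr=b[...,1]/(b[...,0]+1)
    w=np.clip(sat/.45,0,1) if n=="top" else np.clip(sat/.7,0,1)*np.clip((gr-.62)/.1,0,1)
    if n=="side": print(gr[::4,::3].round(2)); v=np.ones_like(w)
    D.append((c,box,w))
def cost(p,only=(0,1)):
    x,y,a,R=p[:4];e=0
    for i in only:
        c,box,w=D[i];s=p[4:6] if i else p[6:8]
        m=soft(c,nutpolys(x,y,a,R),box)
        if i or 1:
            M=np.float32([[1,0,s[0]],[0,1,s[1]]]);m=cv2.warpAffine(m,M,m.shape[::-1])
        e+=((m-w)**2).sum()
    return e+ .3*(p[4:8]**2).sum()+((R-.0208)/.0005)**2*.3
for a in range(0,60,10):
    r=minimize(cost,[.577,-.174,np.radians(a),.0208,0,0,0,0],method="Nelder-Mead",options=dict(initial_simplex=np.array([.577,-.174,np.radians(a),.0208,0,0,0,0])+np.vstack([np.zeros(8),np.diag([.003,.003,.1,.0004,.5,.5,.5,.5])]),maxiter=700))
    p=r.x;e0=[round(cost(np.r_[p[:2],np.radians(t),p[3:]]),2) for t in range(0,60,6)]
    print(a,round(r.fun,3),p[:2].round(4),np.degrees(p[2]).round(1)%60,p[3:].round(4));
print(e0)
E
python3 nut.py
```

```text
[[0.68 0.69 0.69 0.68 0.68 0.68 0.68 0.68 0.68 0.68]
 [0.68 0.68 0.68 0.68 0.69 0.69 0.69 0.69 0.68 0.68]
 [0.68 0.69 0.69 0.68 0.8  0.81 0.7  0.69 0.68 0.69]
 [0.68 0.68 0.68 0.73 0.79 0.8  0.7  0.67 0.68 0.69]
 [1.43 1.15 0.76 0.81 0.79 0.79 0.79 0.79 0.74 1.03]
 [2.39 2.34 1.05 0.79 0.81 0.81 0.82 0.79 0.97 1.03]
 [2.4  2.39 1.04 0.79 0.79 0.8  0.8  0.9  1.03 1.04]
 [2.32 1.06 1.03 1.04 1.03 1.02 1.04 1.04 1.03 1.04]
 [2.46 1.04 1.04 1.03 1.03 1.04 1.03 1.03 1.05 1.29]]
0 140.993 [ 0.5783 -0.1779] 11.5 [ 0.0208  0.5476 -0.9253 -0.397   0.3171]
10 136.65 [ 0.5768 -0.1752] 24.8 [ 0.0206  0.4207 -1.4535  0.492  -0.4559]
20 136.729 [ 0.5782 -0.1773] 29.4 [ 0.0206  0.5657 -0.7985 -0.3686  0.1413]
30 136.961 [ 0.5784 -0.1775] 32.2 [ 0.0209  0.6269 -0.7026 -0.41    0.288 ]
40 137.396 [ 0.5789 -0.1774] 34.8 [ 0.021   0.7619 -0.644  -0.3901  0.4849]
50 141.471 [ 0.579  -0.1777] 50.6 [ 0.0208  0.6655 -0.6091 -0.5151  0.4963]
[np.float64(142.59), np.float64(142.16), np.float64(141.3), np.float64(139.75), np.float64(138.25), np.float64(137.12), np.float64(138.37), np.float64(140.62), np.float64(141.82), np.float64(142.41)]
```

```bash
sed -i 's/(gr-.62)\/.1,/(gr-.70)\/.08,/; s/if n=="side": print.*/pass/' nut.py
cat >> nut.py <<'E'
for only in((0,),(1,)):
    print([round(min(cost(np.r_[p[0]+dx,p[1]+dy,np.radians(t),p[3:]],only) for dx in(-.001,0,.001) for dy in(-.001,0,.001)),2) for t in range(0,60,5)])
E
python3 nut.py
```

```text
0 18.259 [ 0.5782 -0.1746] 59.6 [ 0.02    0.4857 -0.4646  0.5787  0.2199]
10 16.474 [ 0.5782 -0.1753] 19.6 [ 0.0199  0.4224 -0.5228  0.4254  0.1739]
20 12.686 [ 0.5772 -0.1752] 34.3 [ 0.0202  0.1411 -0.5775  0.4166 -0.3276]
30 12.833 [ 0.5776 -0.175 ] 36.5 [ 0.0203  0.3057 -0.4535  0.507  -0.1911]
40 13.234 [ 0.5781 -0.1745] 36.1 [ 0.0203  0.4325 -0.6521  0.6103  0.0818]
50 12.84 [ 0.5792 -0.1752] 36.2 [ 0.0202  0.8783 -0.4469  0.3912  0.5383]
[np.float64(18.93), np.float64(19.88), np.float64(19.02), np.float64(17.41), np.float64(15.74), np.float64(13.62), np.float64(12.91), np.float64(14.56), np.float64(16.12), np.float64(17.5)]
[np.float64(4.14), np.float64(4.32), np.float64(3.98), np.float64(3.42), np.float64(2.79), np.float64(2.28), np.float64(1.78), np.float64(1.73), np.float64(2.03), np.float64(2.65), np.float64(3.26), np.float64(3.86)]
[np.float64(15.61), np.float64(16.32), np.float64(16.19), np.float64(15.61), np.float64(14.59), np.float64(13.33), np.float64(12.66), np.float64(11.83), np.float64(12.69), np.float64(13.69), np.float64(13.98), np.float64(14.57)]
```

Request:
drive_tool:
  increments:
    - [[25, -25, -5], [0, 0, 0], 0.5]
    - [[25, -25, -5], [0, 0, 1], 0.5]
    - [[25, -25, -5], [0, 0, 1], 0.5]
    - [[25, -25, -5], [0, 0, 1], 0.5]
    - [[25, -25, -10], [0, 0, 1], 0.5]
    - [[25, -25, -10], [0, 0, 1], 0.5]
    - [[25, -25, -10], [0, 0, 0.5], 0.5]
    - [[25, -25, -10], [0, 0, 0], 0.5]

```text
clock: 3.17
eef_pos: [0.3377, 0.2797, 0.1712]
tool_rot: [0.09, 0.996, 0.0, 0.0]
ft_force: [-0.1, 0.2, 0.3]
grip_width: 0.0426
grasp_force: 0.0
```

Request:
drive_tool:
  increments:
    - [[25, -25, -20], [0, 0, 0], 0.5]
    - [[26, -26, -25], [0, 0, 0], 0.5]
    - [[0, 0, -25], [0, 0, 0], 0.5]
    - [[0, 0, -25], [0, 0, 0], 0.5]
    - [[0, 0, 0], [0, 0, 0], 0.5]

```text
clock: 3.58
eef_pos: [0.3833, 0.2289, 0.0738]
tool_rot: [0.091, 0.996, -0.003, -0.004]
ft_force: [-0.8, 0.1, 0.1]
grip_width: 0.0427
grasp_force: 0.0
```

Request:
drive_tool:
  increments:
    - [[0, 0, -20], [0, 0, 0], 0.5]
    - [[0, 0, -20], [0, 0, 0], 0.5]
    - [[0, 0, -18], [0, 0, 0], 0.5]
    - [[0, 0, -8], [0, 0, 0], 0.5]
    - [[0, 0, 0], [0, 0, 0], 0.5]
    - [[0, 0, 0], [0, 0, 0], 0.5]

```text
clock: 4.08
eef_pos: [0.3862, 0.2321, 0.0126]
tool_rot: [0.09, 0.996, 0.0, 0.0]
ft_force: [0.7, -0.3, 0.4]
grip_width: 0.0429
grasp_force: 0.0
```

Run:
```python
from h import *
o=get_obs();print(o["eef_pos"],o["tool_rot"],o["ft_force"])
s=camera("side");x,y=proj(s,[.388,.23,.02]).astype(int);im=s["image"][max(y-75,0):y+75,x-100:x+100];cv2.imwrite("pics/g.png",cv2.resize(im[:,:,::-1],(800,600),interpolation=cv2.INTER_CUBIC));print(x,y)
```

```text
[0.38621043 0.2320541  0.01262879] [8.99471569e-02 9.95946530e-01 6.46479960e-05 1.22900567e-04] [ 0.69646616 -0.29698489  0.36821066]
305 341
```

View pics/g.png

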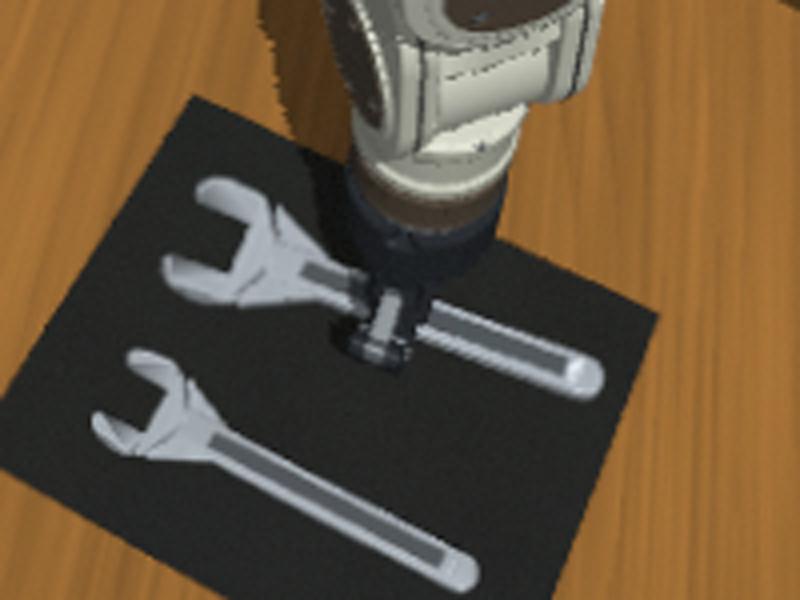

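Request:
drive_tool:
  increments:
    - [[0, 0, -5], [0, 0, 0], 0.4]
    - [[0, 0, 0], [0, 0, 0], 0.3]
    - [[0, 0, 0], [0, 0, 0], 0]
    - [[0, 0, 0], [0, 0, 0], 0]
    - [[0, 0, 0], [0, 0, 0], 0]
    - [[0, 0, 0], [0, 0, 0], 0]

```text
clock: 4.63
eef_pos: [0.3863, 0.2312, 0.0077]
tool_rot: [0.091, 0.996, -0.0, 0.001]
ft_force: [-1.1, -2.5, 5.4]
grip_width: 0.0194
grasp_force: 59.3
```

Request:
drive_tool:
  increments:
    - [[0, 0, 0], [0, 0, 0], 0]
    - [[0, 0, 0], [0, 0, 0], 0]
    - [[0, 0, 10], [0, 0, 0], 0]
    - [[0, 0, 20], [0, 0, 0], 0]
    - [[0, 0, 20], [0, 0, 0], 0]
    - [[0, 0, 20], [0, 0, 0], 0]
    - [[0, 0, 0], [0, 0, 0], 0]
    - [[0, 0, 0], [0, 0, 0], 0]

```text
clock: 5.3
eef_pos: [0.3865, 0.2321, 0.0772]
tool_rot: [0.09, 0.996, 0.001, 0.001]
ft_force: [0.2, -0.1, -4.2]
grip_width: 0.0198
grasp_force: 59.5
```

Request:
drive_tool:
  increments:
    - [[0, -10, 10], [0, 0, 2], 0]
    - [[0, -20, 15], [0, 0, 4], 0]
    - [[0, -30, 20], [0, 0, 5], 0]
    - [[0, -35, 20], [0, 0, 5], 0]
    - [[0, -35, 20], [0, 0, 5], 0]
    - [[0, -35, 10], [0, 0, 5], 0]
    - [[0, -35, 5], [0, 0, 5], 0]
    - [[0, -35, 0], [0, 0, 5], 0]

```text
clock: 5.97
eef_pos: [0.3856, -0.0049, 0.1765]
tool_rot: [-0.224, 0.975, 0.0, -0.0]
ft_force: [1.7, 1.0, -5.0]
grip_width: 0.0202
grasp_force: 59.6
```

Request:
drive_tool:
  increments:
    - [[0, -35, 0], [0, 0, 4], 0]
    - [[0, -35, 0], [0, 0, 4], 0]
    - [[0, -35, 0], [0, 0, 0], 0]
    - [[0, -35, 0], [0, 0, 0], 0]
    - [[0, -35, 0], [0, 0, 0], 0]
    - [[0, -35, 0], [0, 0, 0], 0]
    - [[0, -30, 0], [0, 0, 0], 0]
    - [[0, -20, 0], [0, 0, 0], 0]

```text
clock: 6.63
eef_pos: [0.3847, -0.2658, 0.1744]
tool_rot: [-0.288, 0.958, 0.001, -0.001]
ft_force: [0.4, 0.6, -4.0]
grip_width: 0.02
grasp_force: 59.6
```

Request:
drive_tool:
  increments:
    - [[0, -5, 0], [0, 0, 0], 0]
    - [[5, 0, 0], [0, 0, 0], 0]
    - [[10, 0, 0], [0, 0, 0], 0]
    - [[10, 0, 0], [0, 0, 0], 0]
    - [[5, 0, 0], [0, 0, 0], 0]
    - [[0, 0, 0], [0, 0, 0], 0]
    - [[0, 0, 0], [0, 0, 0], 0]

```text
clock: 7.22
eef_pos: [0.4166, -0.2674, 0.1767]
tool_rot: [-0.29, 0.957, 0.0, -0.0]
ft_force: [-0.1, 0.4, -4.7]
grip_width: 0.02
grasp_force: 59.6
```

Run:
```python
from h import *
o=get_obs();print(o)
ims=[]
for n in("top","side"):
    c=camera(n);x,y=proj(c,[.51,-.22,.162]).astype(int);x=min(max(x,40),520);im=c["image"][max(0,y-60):max(0,y-60)+120,x-40:x+40];print(n,x-40,max(0,y-60));ims.append(cv2.resize(im,(400,600),interpolation=cv2.INTER_CUBIC))
    for r in silhouettes("large_spanner",c)[:2]:
        R=r["region"];ys,xs=np.nonzero(R);P=np.array([at_z(c,p,.1655)[:2] for p in zip(xs,ys)])-o["eef_pos"][:2]
        print(n,r["conf"],r["bbox"],len(P))
        np.save(n+"P.npy",P)
        m=P.mean(0);w,v=np.linalg.eigh(np.cov((P-m).T));a=v[:,1];a*=np.sign(a[0]);l=P@a;print(m.round(4),np.degrees(np.arctan2(a[1],a[0])).round(1),l.min().round(4),l.max().round(4))
cv2.imwrite("pics/a.png",np.hstack(ims)[:,:,::-1])
```

```text
{'clock': 7.2167, 'joint_pos': array([-5.70546291e-01,  2.62372510e-01, -1.11434277e-01,  1.19743058e+00,
       -1.50194485e-04, -1.15999876e+00]), 'joint_vel': array([-0.01254214, -0.01024207, -0.01309639,  0.00389998, -0.00231911,
       -0.00050866]), 'tau': array([ 1.51709206e-01, -3.91140604e+01,  2.61111957e+01, -1.67326089e-01,
        1.13998060e-01,  9.40113736e-03]), 'eef_pos': array([ 0.41662311, -0.26741769,  0.17674116]), 'tool_rot': array([-2.90477907e-01,  9.56881670e-01,  1.19181540e-04, -2.00162943e-04]), 'ft_force': array([-0.06556909,  0.35635616, -4.73058715]), 'ft_torque': array([-0.07734448,  0.13613922, -0.00693526]), 'grasp_force': 59.628934264183044, 'grip_width': 0.02002353982211015}
top 305 142
top 0.93 [328.2, 191.0, 359.7, 233.5] 564
[0.0695 0.0435] 32.4 0.016 0.1354
side 246 90
side 0.98 [273.7, 128.5, 359.8, 159.1] 830
[0.0355 0.0067] 34.0 -0.1265 0.131
```

View pics/a.png

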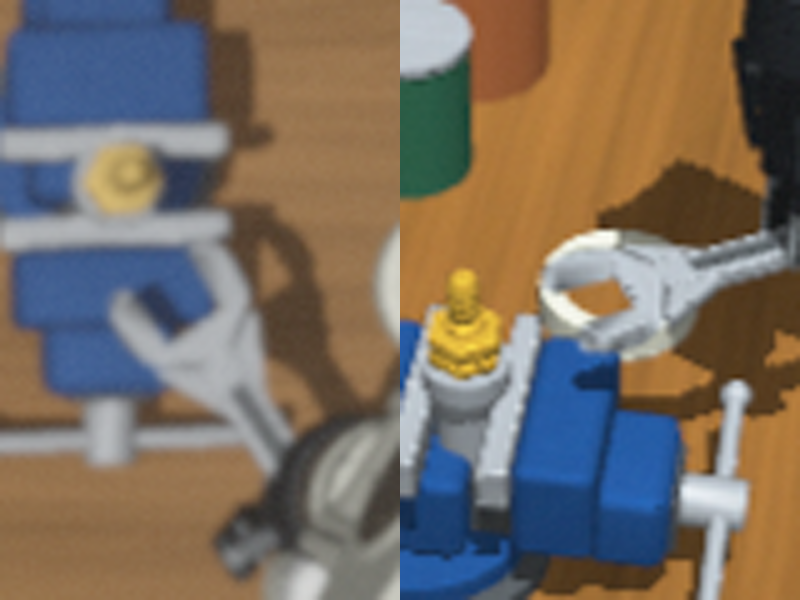

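```bash
cat > sp.py <<'E'
from fit import *
def run(pitch_free=True,show=True):
    o=get_obs();q=o["tool_rot"];yaw=2*np.arctan2(q[1],q[0])-np.pi;T=o["eef_pos"]
    D=[]
    for n in("top","side"):
        c=camera(n);r=silhouettes("large_spanner",c)[0];b=r["bbox"]
        box=(int(b[0])-6,int(b[1])-6,int(b[2])+7,int(b[3])+7);D.append((c,box,r["region"].astype(float)))
    hp=np.array([(128,24),(126.5,28),(120,32),(110,35),(100,35.5),(90,33),(80,26),(84,0),(88.4,0),(99.2,18.75),(124,18.75),(127,20.5)])/1e3
    # split each half into convex pieces
    pr=[(128,24),(126.5,28),(120,32),(110,35),(100,35.5),(99.2,18.75),(124,18.75),(127,20.5)]
    bd=[(100,35.5),(90,33),(80,26),(70,14),(62,11),(62,0),(88.4,0),(99.2,18.75)]
    P0=[np.array(p)/1e3*[1,s] for p in(pr,bd) for s in(1,-1)]
    def pts(p):
        s,lat,z,pit,dy=p;ca,sa=np.cos(yaw+dy),np.sin(yaw+dy);out=[]
        for P in P0:
            out.append([(T[0]+ca*(x+s)-sa*(y+lat),T[1]+sa*(x+s)+ca*(y+lat),T[2]+z+zz+(x)*pit) for x,y in P for zz in(-.0055,.0055)])
        return out
    OFF=[(.45,0.),(.4,-.5)]
    def cost(p):
        p=np.array(p)/1000*[1,1,1,1,1];e=0
        for i,(c,box,R) in enumerate(D):
            m=soft(c,pts(p),box);m=cv2.warpAffine(m,np.float32([[1,0,OFF[i][0]],[0,1,OFF[i][1]]]),m.shape[::-1])
            x0,y0,x1,y1=box;w=R[y0:y1,x0:x1]
            # only the part beyond x=70 mm
            X,Y=np.meshgrid(np.arange(x0,x1),np.arange(y0,y1));a=proj(c,(T[0]+.072*np.cos(yaw),T[1]+.072*np.sin(yaw),T[2]));d=proj(c,(T[0]+.12*np.cos(yaw),T[1]+.12*np.sin(yaw),T[2]))-a
            k=((X-a[0])*d[0]+(Y-a[1])*d[1])>0
            e+=((m-w)**2*k).sum()
        return e+((p[2]-.0018)/.004)**2+(p[3]/.05)**2+(p[4]/.03)**2
    x0=np.array([0,0,1.8,0,0.]);r=minimize(cost,x0,method="Nelder-Mead",options=dict(initial_simplex=x0+np.vstack([np.zeros(5),np.diag([4,2,3,30,20.])]),maxiter=400))
    s,lat,z,pit,dy=r.x/1000;y=yaw+dy
    jaw=T+[np.cos(y)*(.11+s)-np.sin(y)*lat,np.sin(y)*(.11+s)+np.cos(y)*lat,z+.11*pit]
    print("TCP",T.round(4),"toolyaw",np.degrees(yaw).round(1),"fit",r.fun.round(1),"s,lat,z mm",(r.x[:3]).round(1),"pitch",np.degrees(pit).round(1),"dyaw",np.degrees(dy).round(1),"jaw",jaw.round(4))
if __name__=="__main__": run();run()
E
python3 sp.py
```

```text
TCP [ 0.4158 -0.2681  0.1769] toolyaw 33.7 fit 74.2 s,lat,z mm [7.3 1.1 5.6] pitch -1.4 dyaw -0.1 jaw [ 0.5129 -0.2024  0.1798]
TCP [ 0.4158 -0.2684  0.177 ] toolyaw 33.6 fit 80.0 s,lat,z mm [7.6 0.3 4.7] pitch -1.0 dyaw 0.1 jaw [ 0.5135 -0.203   0.1799]
```

Request:
drive_tool:
  increments:
    - [[7, -11, -5], [0, 0, 0], 0]
    - [[0, 0, -6], [0, 0, 0.5], 0]
    - [[8, 5, -6], [0, 0, 0], 0]
    - [[8, 6, 0], [0, 0, 0], 0]
    - [[0, 0, 0], [0, 0, 0], 0]
    - [[0, 0, 0], [0, 0, 0], 0]

```text
clock: 8.32
eef_pos: [0.4395, -0.2675, 0.1597]
tool_rot: [-0.294, 0.956, 0.0, -0.0]
ft_force: [0.0, -0.4, -4.1]
grip_width: 0.02
grasp_force: 59.7
```

```bash
python3 sp.py; python3 nut.py | tail -9; python3 -c "
from h import *
o=get_obs();print(o['ft_force'],o['ft_torque'],o['clock'])"
```

```text
TCP [ 0.4395 -0.2675  0.1597] toolyaw 34.2 fit 65.5 s,lat,z mm [7.6 1.  3.4] pitch 0.0 dyaw -0.2 jaw [ 0.5362 -0.2008  0.1631]
TCP [ 0.439  -0.2683  0.1601] toolyaw 34.2 fit 71.4 s,lat,z mm [7.6 0.2 4.8] pitch -1.0 dyaw 0.3 jaw [ 0.5359 -0.2017  0.163 ]
0 14.471 [ 0.5792 -0.1751] 34.9 [ 0.0201  0.8665 -0.3276  0.3986  0.5445]
10 14.696 [ 0.5775 -0.1751] 33.6 [ 0.0203  0.2962 -0.5353  0.5037 -0.1943]
20 14.922 [ 0.5779 -0.1751] 32.5 [ 0.0201  0.3622 -0.5272  0.3913  0.032 ]
30 14.681 [ 0.578  -0.1755] 35.1 [ 0.0202  0.3393 -0.3685  0.3335  0.1432]
40 15.072 [ 0.5782 -0.1751] 35.6 [ 0.0204  0.4849 -0.4796  0.4994  0.0937]
50 14.547 [ 0.5788 -0.1748] 34.4 [ 0.0202  0.7916 -0.4653  0.5538  0.3733]
[np.float64(20.78), np.float64(21.65), np.float64(20.79), np.float64(19.23), np.float64(17.43), np.float64(15.57), np.float64(14.68), np.float64(16.4), np.float64(18.04), np.float64(19.38)]
[np.float64(4.03), np.float64(4.16), np.float64(3.89), np.float64(3.45), np.float64(2.72), np.float64(2.15), np.float64(1.72), np.float64(1.72), np.float64(1.98), np.float64(2.52), np.float64(3.23), np.float64(3.77)]
[np.float64(17.52), np.float64(18.16), np.float64(17.98), np.float64(17.52), np.float64(16.47), np.float64(15.39), np.float64(14.62), np.float64(13.81), np.float64(14.67), np.float64(15.65), np.float64(16.14), np.float64(16.39)]
[ 0.28646719 -1.22566757 -3.87560286] [-0.08266298  0.08391456 -0.00185479] 9.1167
```

Request:
drive_tool:
  increments:
    - [[5.5, 1, 0], [0, 0, 0], 0]
    - [[4.5, 3, 0], [0, 0, 0], 0]
    - [[4, 3, 0], [0, 0, 0], 0]
    - [[4, 2.5, 0], [0, 0, 0], 0]
    - [[0, 0, 0], [0, 0, 0], 0]
    - [[0, 0, 0], [0, 0, 0], 0]

```text
clock: 9.62
eef_pos: [0.4573, -0.2585, 0.1598]
tool_rot: [-0.294, 0.956, 0.0, -0.0]
ft_force: [-0.3, -0.1, -4.6]
grip_width: 0.0199
grasp_force: 59.7
```

Request:
drive_tool:
  increments:
    - [[1.6, 1.1, 0], [0, 0, 0], 0]
    - [[1.6, 1.1, 0], [0, 0, 0], 0]
    - [[1.6, 1.1, 0], [0, 0, 0], 0]
    - [[0, 0, 0], [0, 0, 0], 0]

```text
clock: 9.95
eef_pos: [0.4618, -0.2552, 0.1597]
tool_rot: [-0.294, 0.956, 0.0, -0.0]
ft_force: [0.4, 0.5, -4.2]
grip_width: 0.02
grasp_force: 59.7
```

Request:
drive_tool:
  increments:
    - [[1.6, 1.1, 0], [0, 0, 0], 0]
    - [[1.6, 1.1, 0], [0, 0, 0], 0]
    - [[1.6, 1.1, 0], [0, 0, 0], 0]
    - [[0, 0, 0], [0, 0, 0], 0]

```text
clock: 10.28
eef_pos: [0.4668, -0.2519, 0.1598]
tool_rot: [-0.294, 0.956, 0.0, 0.0]
ft_force: [-0.2, 1.1, -3.5]
grip_width: 0.0203
grasp_force: 59.7
```

Request:
drive_tool:
  increments:
    - [[1.6, 1.1, 0], [0, 0, 0], 0]
    - [[1.6, 1.1, 0], [0, 0, 0], 0]
    - [[0, 0, 0], [0, 0, 0], 0]

```text
clock: 10.53
eef_pos: [0.4701, -0.2498, 0.1598]
tool_rot: [-0.294, 0.956, 0.0, 0.0]
ft_force: [-1.5, 1.0, -4.1]
grip_width: 0.0201
grasp_force: 59.7
```

Request:
drive_tool:
  increments:
    - [[1.2, 0.8, 0], [0, 0, 0], 0]
    - [[1.2, 0.8, 0], [0, 0, 0], 0]
    - [[0, 0, 0], [0, 0, 0], 0]

```text
clock: 10.78
eef_pos: [0.4724, -0.2483, 0.1598]
tool_rot: [-0.294, 0.956, 0.0, 0.0]
ft_force: [-0.4, 1.5, -4.8]
grip_width: 0.0198
grasp_force: 59.7
```

Request:
drive_tool:
  increments:
    - [[1.2, 0.8, 0], [0, 0, 0], 0]
    - [[1.2, 0.8, 0], [0, 0, 0], 0]
    - [[0, 0, 0], [0, 0, 0], 0]

```text
clock: 11.03
eef_pos: [0.4748, -0.2467, 0.1599]
tool_rot: [-0.294, 0.956, 0.0, 0.0]
ft_force: [-0.8, 1.4, -5.0]
grip_width: 0.0197
grasp_force: 59.7
```

Request:
drive_tool:
  increments:
    - [[1.2, 0.8, 0], [0, 0, 0], 0]
    - [[1.2, 0.8, 0], [0, 0, 0], 0]
    - [[0, 0, 0], [0, 0, 0], 0]

```text
clock: 11.28
eef_pos: [0.4772, -0.2451, 0.1599]
tool_rot: [-0.294, 0.956, 0.0, 0.0]
ft_force: [-1.2, 0.6, -3.6]
grip_width: 0.0201
grasp_force: 59.7
```

Request:
drive_tool:
  increments:
    - [[1.2, 0.8, 0], [0, 0, 0], 0]
    - [[0.8, 0.6, 0], [0, 0, 0], 0]
    - [[0, 0, 0], [0, 0, 0], 0]

```text
clock: 11.53
eef_pos: [0.4792, -0.2438, 0.1599]
tool_rot: [-0.294, 0.956, 0.0, 0.0]
ft_force: [-1.6, 1.6, -3.9]
grip_width: 0.02
grasp_force: 59.7
```

Request:
drive_tool:
  increments:
    - [[0.8, 0.55, 0], [0, 0, 0], 0]
    - [[0, 0, 0], [0, 0, 0], 0]

```text
clock: 11.7
eef_pos: [0.48, -0.2433, 0.1599]
tool_rot: [-0.294, 0.956, 0.0, 0.0]
ft_force: [-1.6, 1.1, -4.3]
grip_width: 0.0199
grasp_force: 59.7
```

Request:
drive_tool:
  increments:
    - [[0.8, 0.55, 0], [0, 0, 0], 0]
    - [[0, 0, 0], [0, 0, 0], 0]

```text
clock: 11.87
eef_pos: [0.4806, -0.2428, 0.1599]
tool_rot: [-0.294, 0.956, -0.0, -0.0]
ft_force: [-1.6, 0.8, -4.6]
grip_width: 0.0195
grasp_force: 59.8
```

Request:
drive_tool:
  increments:
    - [[0.8, 0.55, 0], [0, 0, 0], 0]
    - [[0, 0, 0], [0, 0, 0], 0]

```text
clock: 12.03
eef_pos: [0.4807, -0.2426, 0.1597]
tool_rot: [-0.293, 0.956, -0.0, -0.001]
ft_force: [-4.5, -0.9, -3.5]
grip_width: 0.0198
grasp_force: 59.8
```

Request:
drive_tool:
  increments:
    - [[0.5, 0.3, 0], [0, 0, 0], 0]
    - [[0, 0, 0], [0, 0, 0], 0]
    - [[0, 0, 0], [0, 0, 0], 0]

```text
clock: 12.28
eef_pos: [0.4807, -0.2426, 0.1597]
tool_rot: [-0.293, 0.956, -0.0, -0.001]
ft_force: [-5.6, -1.8, -4.1]
grip_width: 0.0196
grasp_force: 59.8
```

Run:
```python
from h import *
print(get_obs()["ft_torque"],get_obs()["ft_force"])
ims=[]
for n in("top","side"):
    c=camera(n);x,y=proj(c,[.56,-.19,.165]).astype(int);im=c["image"][y-30:y+30,x-20:x+20];print(n,x-20,y-30);ims.append(cv2.resize(im,(400,600),interpolation=cv2.INTER_CUBIC))
cv2.imwrite("pics/b.png",np.hstack(ims)[:,:,::-1])
```

```text
[-0.39346982  1.22588285  0.2612175 ] [-5.58766582 -1.78426031 -4.0629678 ]
top 314 154
side 245 124
```

View pics/b.png

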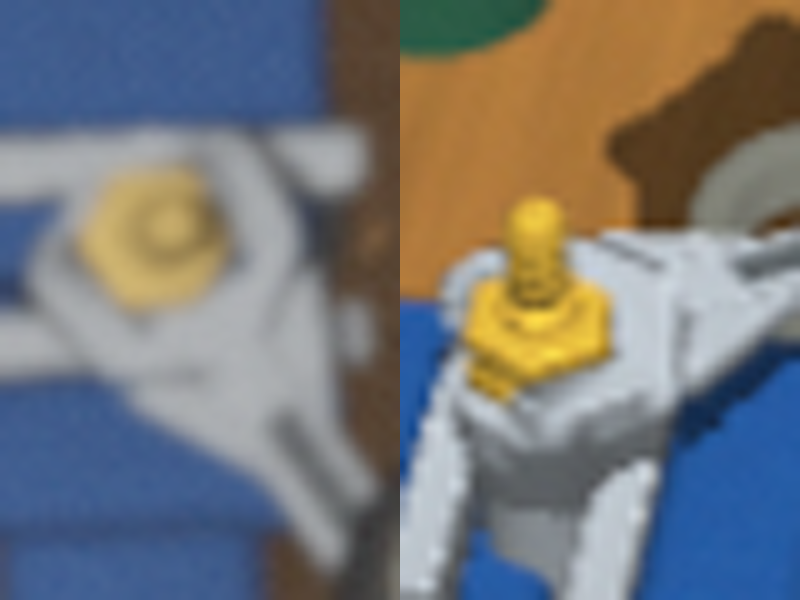

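Run:
```python
import numpy as np
r=118.2
def P(t): f=np.radians(214.6-t);return r*np.array([np.cos(f),np.sin(f)])
th=[0,1,2,3,4,5,6]+list(range(8,72,2))
for a,b in zip(th,th[1:]): print(b,(P(b)-P(a)).round(1).tolist(),end="; ")
```

```text
1 [-1.2, 1.7]; 2 [-1.1, 1.7]; 3 [-1.1, 1.7]; 4 [-1.1, 1.8]; 5 [-1.0, 1.8]; 6 [-1.0, 1.8]; 8 [-1.9, 3.7]; 10 [-1.8, 3.7]; 12 [-1.7, 3.8]; 14 [-1.5, 3.8]; 16 [-1.4, 3.9]; 18 [-1.2, 3.9]; 20 [-1.1, 4.0]; 22 [-1.0, 4.0]; 24 [-0.8, 4.0]; 26 [-0.7, 4.1]; 28 [-0.5, 4.1]; 30 [-0.4, 4.1]; 32 [-0.3, 4.1]; 34 [-0.1, 4.1]; 36 [0.0, 4.1]; 38 [0.2, 4.1]; 40 [0.3, 4.1]; 42 [0.5, 4.1]; 44 [0.6, 4.1]; 46 [0.7, 4.1]; 48 [0.9, 4.0]; 50 [1.0, 4.0]; 52 [1.2, 4.0]; 54 [1.3, 3.9]; 56 [1.4, 3.9]; 58 [1.6, 3.8]; 60 [1.7, 3.8]; 62 [1.8, 3.7]; 64 [2.0, 3.6]; 66 [2.1, 3.6]; 68 [2.2, 3.5]; 70 [2.3, 3.4];
```

Request:
drive_tool:
  increments:
    - [[-1.2, 1.7, 0], [0, 0, -1], 0]
    - [[-1.2, 1.7, 0], [0, 0, -1], 0]
    - [[0, 0, 0], [0, 0, 0], 0]

```text
clock: 12.63
eef_pos: [0.4783, -0.2388, 0.1596]
tool_rot: [-0.276, 0.961, -0.0, -0.001]
ft_force: [-5.3, -0.9, -3.8]
grip_width: 0.0199
grasp_force: 59.8
```

Request:
drive_tool:
  increments:
    - [[-1.2, 1.7, 0], [0, 0, -1], 0]
    - [[-1.2, 1.7, 0], [0, 0, -1], 0]
    - [[0, 0, 0], [0, 0, 0], 0]

```text
clock: 12.88
eef_pos: [0.476, -0.2351, 0.1597]
tool_rot: [-0.26, 0.966, 0.0, -0.001]
ft_force: [-5.4, -1.1, -3.8]
grip_width: 0.02
grasp_force: 59.8
```

Request:
drive_tool:
  increments:
    - [[-1.0, 1.8, 0], [0, 0, -1], 0]
    - [[-1.0, 1.8, 0], [0, 0, -1], 0]
    - [[0, 0, 0], [0, 0, 0], 0]

```text
clock: 13.13
eef_pos: [0.4743, -0.2318, 0.1597]
tool_rot: [-0.243, 0.97, -0.0, -0.001]
ft_force: [-5.1, -1.0, -4.1]
grip_width: 0.0197
grasp_force: 59.8
```

Request:
drive_tool:
  increments:
    - [[-0.9, 1.8, 0], [0, 0, -1], 0]
    - [[-0.9, 1.8, 0], [0, 0, -1], 0]
    - [[0, 0, 0], [0, 0, 0], 0]

```text
clock: 13.38
eef_pos: [0.4728, -0.2287, 0.1599]
tool_rot: [-0.226, 0.974, -0.001, -0.001]
ft_force: [-4.6, -3.5, -3.3]
grip_width: 0.0198
grasp_force: 59.9
```

```bash
python3 -c "
from h import *
o=get_obs();print(o['ft_force'],o['ft_torque'],o['clock'])"
```

```text
[-4.59000029 -3.54400978 -3.26830978] [-0.66706175  1.08425277  0.5193089 ] 13.3833
```

Request:
drive_tool:
  increments:
    - [[-0.9, 1.8, 0], [0, 0, -1], 0]
    - [[-0.9, 1.8, 0], [0, 0, -1], 0]
    - [[0, 0, 0], [0, 0, 0], 0]

```text
clock: 13.63
eef_pos: [0.4714, -0.2256, 0.1601]
tool_rot: [-0.209, 0.978, -0.002, -0.0]
ft_force: [-3.7, -4.3, -5.2]
grip_width: 0.0199
grasp_force: 60.0
```

Request:
drive_tool:
  increments:
    - [[-0.8, 1.9, 0], [0, 0, -1], 0]
    - [[-0.8, 1.9, 0], [0, 0, -1], 0]
    - [[0, 0, 0], [0, 0, 0], 0]

```text
clock: 13.88
eef_pos: [0.4697, -0.2218, 0.16]
tool_rot: [-0.192, 0.981, -0.002, -0.001]
ft_force: [-4.4, -4.4, -4.9]
grip_width: 0.0198
grasp_force: 60.0
```

```bash
python3 -c "
from h import *
o=get_obs();print(o['ft_force'],o['ft_torque'],o['clock'])"
```

```text
[-4.40412874 -4.36697182 -4.91949038] [-0.87527052  1.03451016  0.68386258] 13.8833
```

Request:
drive_tool:
  increments:
    - [[-1.5, 3.8, 0], [0, 0, -2], 0]
    - [[-1.4, 3.9, 0], [0, 0, -2], 0]
    - [[-1.2, 3.9, 0], [0, 0, -2], 0]
    - [[-1.1, 4, 0], [0, 0, -2], 0]
    - [[0, 0, 0], [0, 0, 0], 0]

```text
clock: 14.3
eef_pos: [0.4642, -0.2058, 0.16]
tool_rot: [-0.123, 0.992, -0.001, -0.001]
ft_force: [-4.4, -3.1, -4.9]
grip_width: 0.0193
grasp_force: 59.9
```

Request:
drive_tool:
  increments:
    - [[-1, 4, 0], [0, 0, -2], 0]
    - [[-0.8, 4, 0], [0, 0, -2], 0]
    - [[-0.7, 4.1, 0], [0, 0, -2], 0]
    - [[-0.5, 4.1, 0], [0, 0, -2], 0]
    - [[0, 0, 0], [0, 0, 0], 0]

```text
clock: 14.72
eef_pos: [0.4612, -0.1895, 0.16]
tool_rot: [-0.053, 0.999, -0.001, -0.001]
ft_force: [-4.4, -4.3, -4.4]
grip_width: 0.0197
grasp_force: 59.8
```

```bash
python3 -c "
from h import *
o=get_obs();print(o['ft_force'],o['ft_torque'],o['clock'])"; python3 sp.py
```

```text
[-4.40624713 -4.27039081 -4.35310527] [-0.80620822  1.10754281  0.49257042] 14.7167
TCP [ 0.4612 -0.1895  0.16  ] toolyaw 6.1 fit 108.1 s,lat,z mm [5.4 2.  2.3] pitch -0.4 dyaw 0.4 jaw [ 0.5757 -0.1744  0.1615]
TCP [ 0.4612 -0.1897  0.1599] toolyaw 6.1 fit 119.3 s,lat,z mm [5.7 1.9 0.7] pitch -0.1 dyaw -0.0 jaw [ 0.5761 -0.1755  0.1603]
```

Request:
drive_tool:
  increments:
    - [[-0.4, 4.1, 0], [0, 0, -2], 0]
    - [[-0.3, 4.1, 0], [0, 0, -2], 0]
    - [[-0.1, 4.1, 0], [0, 0, -2], 0]
    - [[0, 4.1, 0], [0, 0, -2], 0]
    - [[0.2, 4.1, 0], [0, 0, -2], 0]
    - [[0.3, 4.1, 0], [0, 0, -2], 0]
    - [[0, 0, 0], [0, 0, 0], 0]

```text
clock: 15.7
eef_pos: [0.461, -0.1648, 0.1599]
tool_rot: [0.051, 0.999, -0.001, -0.0]
ft_force: [-3.7, -3.6, -4.6]
grip_width: 0.0198
grasp_force: 59.8
```

Request:
drive_tool:
  increments:
    - [[0.5, 4.1, 0], [0, 0, -2], 0]
    - [[0.6, 4.1, 0], [0, 0, -2], 0]
    - [[0.7, 4.1, 0], [0, 0, -2], 0]
    - [[0.9, 4, 0], [0, 0, -2], 0]
    - [[1, 4, 0], [0, 0, -2], 0]
    - [[1.2, 4, 0], [0, 0, -2], 0]
    - [[0, 0, 0], [0, 0, 0], 0]

```text
clock: 16.28
eef_pos: [0.4661, -0.1405, 0.1599]
tool_rot: [0.156, 0.988, -0.001, -0.0]
ft_force: [-3.5, -4.3, -4.3]
grip_width: 0.0199
grasp_force: 59.7
```

```bash
python3 -c "
from h import *
o=get_obs();print(o['ft_force'],o['ft_torque'],o['clock'])"; python3 sp.py
```

```text
[-3.48493763 -4.2776972  -4.33839343] [-0.89673074  0.9468369   0.30121625] 16.2833
TCP [ 0.4661 -0.1405  0.1599] toolyaw -17.9 fit 153.3 s,lat,z mm [6.6 2.2 2.6] pitch -1.8 dyaw -0.2 jaw [ 0.5777 -0.1745  0.1589]
TCP [ 0.466  -0.1406  0.1599] toolyaw -17.8 fit 177.5 s,lat,z mm [4.8 1.9 1.5] pitch -0.5 dyaw 0.1 jaw [ 0.576  -0.1738  0.1604]
```

Request:
drive_tool:
  increments:
    - [[1.3, 3.9, 0], [0, 0, -2], 0]
    - [[1.4, 3.9, 0], [0, 0, -2], 0]
    - [[1.6, 3.8, 0], [0, 0, -2], 0]
    - [[1.7, 3.8, 0], [0, 0, -2], 0]
    - [[1.8, 3.7, 0], [0, 0, -2], 0]
    - [[2, 3.6, 0], [0, 0, -2], 0]
    - [[2.1, 3.6, 0], [0, 0, -2], 0]
    - [[0, 0, 0], [0, 0, 0], 0]

```text
clock: 17.35
eef_pos: [0.4782, -0.1143, 0.1599]
tool_rot: [0.275, 0.961, -0.001, 0.0]
ft_force: [-3.6, -4.0, -3.8]
grip_width: 0.0195
grasp_force: 59.7
```

Request:
drive_tool:
  increments:
    - [[0, 0, 0], [0, 0, 0], 0]
    - [[0, 0, 0], [0, 0, 0], 0]

```text
clock: 17.52
eef_pos: [0.4781, -0.1145, 0.1599]
tool_rot: [0.274, 0.962, -0.001, 0.0]
ft_force: [-3.2, -4.6, -4.1]
grip_width: 0.0198
grasp_force: 59.7
```

```bash
python3 -c "
from h import *
o=get_obs();print(o['ft_force'],o['ft_torque'],o['clock'])"; python3 nut.py
```

```text
[-3.16253874 -4.55674682 -4.13485766] [-0.84036729  0.8968653   0.24355798] 17.5167
0 43.219 [ 0.5803 -0.1745] 7.0 [ 0.0193  1.3316 -2.1725  0.4636  0.6727]
10 40.632 [ 0.5786 -0.1737] 28.7 [ 0.0198  0.7035 -2.4215  0.6073  0.2455]
20 39.798 [ 0.5789 -0.174 ] 39.1 [ 0.0199  0.7947 -2.4527  0.5168  0.2742]
30 40.951 [ 0.5789 -0.1751] 43.1 [ 0.0203  0.6135 -1.6361  0.3406  0.2364]
40 40.805 [ 0.5794 -0.1746] 48.2 [ 0.0198  0.7928 -1.61    0.4536  0.4054]
50 41.567 [ 0.5795 -0.1752] 52.5 [ 0.0202  0.8387 -1.5152  0.2349  0.4734]
[np.float64(44.8), np.float64(46.06), np.float64(45.34), np.float64(44.84), np.float64(43.34), np.float64(42.31), np.float64(40.56), np.float64(40.91), np.float64(41.65), np.float64(42.73)]
[np.float64(6.52), np.float64(6.93), np.float64(6.81), np.float64(6.55), np.float64(5.97), np.float64(5.36), np.float64(4.59), np.float64(4.4), np.float64(4.27), np.float64(4.79), np.float64(5.37), np.float64(5.97)]
[np.float64(38.38), np.float64(39.36), np.float64(39.12), np.float64(39.72), np.float64(39.59), np.float64(38.86), np.float64(38.16), np.float64(37.15), np.float64(36.93), np.float64(37.39), np.float64(37.25), np.float64(37.8)]
```

Request:
drive_tool:
  increments:
    - [[-1, -1.8, 0], [0, 0, 1], 0]
    - [[-1, -1.8, 0], [0, 0, 1], 0]
    - [[0, 0, 0], [0, 0, 0], 0]

```text
clock: 18.17
eef_pos: [0.4763, -0.1171, 0.1599]
tool_rot: [0.257, 0.966, 0.001, 0.0]
ft_force: [-1.4, -0.5, -4.0]
grip_width: 0.0196
grasp_force: 59.7
```

Request:
drive_tool:
  increments:
    - [[-1, -1.8, 0], [0, 0, 1], 0]
    - [[0, 0, 0], [0, 0, 0], 0]

```text
clock: 18.33
eef_pos: [0.4751, -0.1189, 0.1599]
tool_rot: [0.249, 0.969, 0.0, -0.0]
ft_force: [-2.0, 0.1, -4.0]
grip_width: 0.0198
grasp_force: 59.8
```

```bash
python3 -c "
from h import *
o=get_obs();print(o['ft_force'],o['ft_torque'],o['clock'],o['tool_rot'])"
```

```text
[-1.95548788  0.13904997 -4.03969271] [ 0.15818303  0.55045498 -0.10379839] 18.3333 [ 2.48749858e-01  9.68567718e-01  2.89522120e-04 -1.80166668e-05]
```

Request:
drive_tool:
  increments:
    - [[-1.8, 1, 0], [0, 0, 0], 0]
    - [[-1.8, 1, 0], [0, 0, 0], 0]
    - [[-1.8, 1, 0], [0, 0, 0], 0]
    - [[0, 0, 0], [0, 0, 0], 0]

```text
clock: 18.67
eef_pos: [0.4731, -0.1175, 0.1612]
tool_rot: [0.249, 0.968, -0.001, 0.004]
ft_force: [4.6, -4.9, -6.6]
grip_width: 0.0194
grasp_force: 59.6
```

Request:
drive_tool:
  increments:
    - [[-3.5, 1.9, 0], [0, 0, 0], 0]
    - [[-3.5, 1.9, 0], [0, 0, 0], 0]
    - [[-3.5, 1.9, 0], [0, 0, 0], 0]
    - [[-3.5, 1.9, 0], [0, 0, 0], 0]
    - [[0, 0, 0], [0, 0, 0], 0]

```text
clock: 19.08
eef_pos: [0.4547, -0.1075, 0.1598]
tool_rot: [0.249, 0.969, 0.0, -0.001]
ft_force: [-0.3, 1.0, -4.2]
grip_width: 0.0198
grasp_force: 59.8
```

Request:
drive_tool:
  increments:
    - [[-7, 3.9, 0], [0, 0, 0], 0]
    - [[-7, 3.9, 0], [0, 0, 0], 0]
    - [[-7, 3.9, 0], [0, 0, 0], 0]
    - [[-10, 5.5, 0], [0, 0, 0], 0]
    - [[-10, 5.5, 0], [0, 0, 0], 0]
    - [[0, 0, 0], [0, 0, 0], 0]

```text
clock: 19.58
eef_pos: [0.4118, -0.0843, 0.1596]
tool_rot: [0.249, 0.969, 0.0, -0.002]
ft_force: [-1.0, 0.1, -3.9]
grip_width: 0.0195
grasp_force: 59.8
```

```bash
python3 -c "
from h import *
o=get_obs();print(o['eef_pos'],o['ft_force'],o['ft_torque'],o['clock'],o['tool_rot'])"; python3 nut.py; python3 sp.py
```

```text
[ 0.41182512 -0.08431784  0.15955249] [-1.04822485  0.05271185 -3.9403399 ] [0.05109226 0.173093   0.03640379] 19.5833 [ 2.48732899e-01  9.68570810e-01  2.00552436e-04 -1.57852126e-03]
0 13.671 [ 0.5796 -0.1742] 37.9 [ 0.0202  1.1099 -0.4842  0.6791  0.6961]
10 13.177 [ 0.5774 -0.1746] 35.9 [ 0.0202  0.3413 -0.73    0.4549 -0.2621]
20 13.132 [ 0.5776 -0.1752] 35.7 [ 0.02    0.2352 -0.571   0.391  -0.2338]
30 13.369 [ 0.5782 -0.1753] 34.8 [ 0.0201  0.462  -0.3907  0.3349  0.2036]
40 14.106 [ 0.5782 -0.1748] 40.6 [ 0.0204  0.5163 -0.6212  0.4224 -0.0699]
50 12.939 [ 0.5791 -0.1748] 37.4 [ 0.0203  0.9142 -0.5464  0.4536  0.5138]
[np.float64(19.2), np.float64(20.64), np.float64(20.37), np.float64(19.2), np.float64(17.23), np.float64(14.77), np.float64(13.16), np.float64(14.18), np.float64(15.64), np.float64(17.27)]
[np.float64(3.68), np.float64(3.89), np.float64(3.88), np.float64(3.69), np.float64(3.03), np.float64(2.55), np.float64(2.14), np.float64(1.86), np.float64(2.01), np.float64(2.27), np.float64(2.91), np.float64(3.35)]
[np.float64(16.35), np.float64(17.32), np.float64(17.51), np.float64(17.2), np.float64(15.85), np.float64(14.51), np.float64(13.46), np.float64(12.19), np.float64(12.65), np.float64(13.41), np.float64(14.18), np.float64(15.02)]
TCP [ 0.4152 -0.0858  0.1599] toolyaw -28.9 fit 76.4 s,lat,z mm [4.9 1.4 0.9] pitch -0.4 dyaw -0.2 jaw [ 0.5163 -0.1405  0.1601]
TCP [ 0.4149 -0.0857  0.1598] toolyaw -28.9 fit 31.8 s,lat,z mm [5.7 3.4 1.4] pitch 0.2 dyaw -0.3 jaw [ 0.5176 -0.1391  0.1615]
```

Request:
drive_tool:
  increments:
    - [[-4, 20, 0], [0, 0, 1.6], 0]
    - [[-4, 34, 0], [0, 0, 3], 0]
    - [[-4, 38, 0], [0, 0, 3], 0]
    - [[-4, 38, 0], [0, 0, 3], 0]
    - [[-4, 38, 0], [0, 0, 3], 0]
    - [[-4, 38, 0], [0, 0, 3], 0]
    - [[-4, 38, 0], [0, 0, 2], 0]
    - [[-1, 38, 0], [0, 0, 0], 0]

```text
clock: 21.05
eef_pos: [0.3849, 0.1981, 0.1601]
tool_rot: [0.089, 0.996, 0.0, 0.0]
ft_force: [1.0, 0.0, -4.2]
grip_width: 0.0199
grasp_force: 59.8
```

Request:
drive_tool:
  increments:
    - [[0, 24, -10], [0, 0, 0], 0]
    - [[0, 12, -20], [0, 0, 0], 0]
    - [[0, 0, -25], [0, 0, 0], 0]
    - [[0, 0, -25], [0, 0, 0], 0]
    - [[0, 0, -20], [0, 0, 0], 0]
    - [[0, 0, -20], [0, 0, 0], 0]
    - [[0, 0, 0], [0, 0, 0], 0]
    - [[0, 0, 0], [0, 0, 0], 0]

```text
clock: 21.72
eef_pos: [0.3849, 0.2318, 0.0392]
tool_rot: [0.089, 0.996, -0.001, -0.001]
ft_force: [1.0, 0.4, -3.3]
grip_width: 0.0197
grasp_force: 59.8
```

```bash
python3 -c "
from h import *
o=get_obs();print(o['eef_pos'],o['ft_force'],o['ft_torque'],o['clock'],o['tool_rot'])
s=camera('side');t=camera('top')
for c in(s,t):
  for q in('large_spanner','small_spanner','mat'):
    for r in silhouettes(q,c)[:1]:
      ys,xs=np.nonzero(r['region']);print(q,r['bbox'],at_z(c,(xs.mean(),ys.mean()),.004).round(3))
"
```

```text
[0.38487311 0.2318433  0.03920022] [ 1.03219269  0.40059168 -3.27483866] [0.00706377 0.07274619 0.00804962] 21.7167 [ 8.93888129e-02  9.95995619e-01 -8.80579268e-04 -1.26169952e-03]
large_spanner [245.3, 304.0, 356.2, 359.2] [0.412 0.212 0.004]
small_spanner [229.7, 352.6, 324.3, 414.2] [0.442 0.327 0.004]
mat [198.2, 288.8, 367.9, 420.0] [0.426 0.288 0.004]
large_spanner [176.8, 199.6, 203.5, 282.5] [0.426 0.234 0.004]
small_spanner [153.2, 198.1, 175.8, 230.2] [0.486 0.317 0.004]
mat [136.5, 176.6, 227.3, 290.9] [0.457 0.247 0.004]
```

Lower gently to the mat.

Request:
drive_tool:
  increments:
    - [[0, 0, -12], [0, 0, 0], 0]
    - [[0, 0, -10], [0, 0, 0], 0]
    - [[0, 0, -5], [0, 0, 0], 0]
    - [[0, 0, 0], [0, 0, 0], 0]
    - [[0, 0, 0], [0, 0, 0], 0]

```text
clock: 22.53
eef_pos: [0.3857, 0.2323, 0.0129]
tool_rot: [0.089, 0.996, -0.0, -0.0]
ft_force: [0.1, 0.1, -3.8]
grip_width: 0.0201
grasp_force: 59.8
```

Request:
drive_tool:
  increments:
    - [[0, 0, -2], [0, 0, 0], 0]
    - [[0, 0, -1.5], [0, 0, 0], 0]
    - [[0, 0, 0], [0, 0, 0], 0]

```text
clock: 22.78
eef_pos: [0.386, 0.2325, 0.0095]
tool_rot: [0.089, 0.996, 0.0, 0.0]
ft_force: [-0.6, 0.2, -4.2]
grip_width: 0.0199
grasp_force: 59.9
```

Request:
drive_tool:
  increments:
    - [[0, 0, -1], [0, 0, 0], 0]
    - [[0, 0, -0.7], [0, 0, 0], 0]
    - [[0, 0, 0], [0, 0, 0], 0]

```text
clock: 23.03
eef_pos: [0.386, 0.2325, 0.0078]
tool_rot: [0.089, 0.996, 0.0, 0.0]
ft_force: [-0.0, 0.3, -3.2]
grip_width: 0.0199
grasp_force: 60.0
```

Request:
drive_tool:
  increments:
    - [[0, 0, 0], [0, 0, 0], 0.15]
    - [[0, 0, 0], [0, 0, 0], 0.3]
    - [[0, 0, 0], [0, 0, 0], 0.5]
    - [[0, 0, 0], [0, 0, 0], 0.5]
    - [[0, 0, 10], [0, 0, 0], 0.5]
    - [[0, 0, 20], [0, 0, 0], 0.5]
    - [[0, 0, 35], [0, 0, 0], 0.5]
    - [[0, 0, 35], [0, 0, 0], 0.5]

```text
clock: 23.7
eef_pos: [0.3848, 0.2318, 0.1082]
tool_rot: [0.089, 0.996, -0.001, -0.001]
ft_force: [0.5, 0.8, -0.2]
grip_width: 0.0427
grasp_force: 0.0
```

Request:
drive_tool:
  increments:
    - [[0, -30, 30], [0, 0, 0], 0.5]
    - [[0, -30, 10], [0, 0, 0], 0.5]
    - [[-10, -30, 0], [0, 0, 0], 0.5]
    - [[-10, -30, 0], [0, 0, 0], 0.5]
    - [[-10, -30, 0], [0, 0, 0], 0.5]
    - [[0, -30, 0], [0, 0, 0], 0.5]
    - [[0, 0, 0], [0, 0, 0], 0.5]
    - [[0, 0, 0], [0, 0, 0], 0.5]

```text
clock: 24.37
eef_pos: [0.356, 0.0518, 0.1476]
tool_rot: [0.091, 0.996, 0.0, 0.001]
ft_force: [1.3, 0.5, 0.7]
grip_width: 0.0427
grasp_force: 0.0
```

Run:
```python
from h import *
o=get_obs();print(o['eef_pos'],o['ft_force'],o['clock'])
c=camera("top");s=camera("side");save(s,"end.png")
K=np.array([(155,177),(226,198),(201,289),(127,268)]);C=np.array([at_z(c,k,.004)[:2] for k in K]);m=C.mean(0);a=(C[0]-C[3])+(C[1]-C[2]);a/=np.linalg.norm(a);print("mat",m.round(3),np.degrees(np.arctan2(a[1],a[0])).round(1))
for cam in(c,s):
    for q in("large_spanner","small_spanner","oxygen_arrestor","tape_roll","sealant_tin"):
        for r in silhouettes(q,cam)[:1]:
            ys,xs=np.nonzero(r["region"]);P=np.array([at_z(cam,p,.012)[:2] for p in zip(xs,ys)]);print(q,r["bbox"],P.mean(0).round(3))
            if q=="large_spanner":
                d=P.mean(0)-[.026,-.005]-m;print("origin in mat",d@a,d@np.array([-a[1],a[0]]))
```

```text
[0.35603029 0.05178791 0.14764563] [1.34502368 0.49137957 0.66418623] 24.3667
mat [0.422 0.271] -16.1
large_spanner [177.8, 202.6, 207.8, 280.8] [0.411 0.228]
origin in mat -0.02425499997419029 -0.046560542345416574
small_spanner [143.5, 202.8, 172.8, 262.7] [0.431 0.331]
tape_roll [378.2, 179.8, 415.0, 215.0] [ 0.534 -0.403]
sealant_tin [354.2, 246.6, 387.9, 274.8] [ 0.34  -0.322]
large_spanner [244.6, 312.3, 354.4, 366.6] [0.412 0.229]
origin in mat -0.023773075897882447 -0.04585160657340598
small_spanner [231.7, 352.6, 326.7, 412.3] [0.44 0.33]
oxygen_arrestor [188.1, 247.7, 202.6, 277.8] [0.693 0.077]
tape_roll [274.2, 137.7, 303.5, 161.0] [ 0.526 -0.408]
```

View pics/end.png

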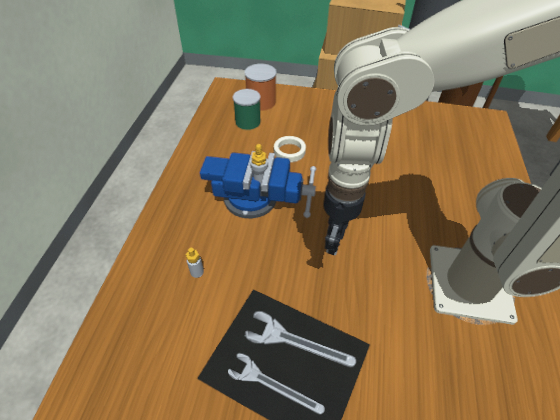

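The large spanner lies flat on the mat around pixel (300,340), the other things are where they were, and the gripper is clear.

```bash
python3 -c "
from workcell import *
print(job_done())"
```

```text
the job is handed in; nothing more can be done
None
```

I fitted the large spanner onto the nut, slackened it about one flat (roughly 1.0 rad, estimated from the camera fit), laid the spanner back flat on the mat, left the other loose things where they were, and handed the job in; no verdict came back.

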